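Take the cell carrier out of the photometer

ROBOT

A 6-joint arm with a two-finger parallel gripper is mounted at the origin on the work surface. World frame = base frame: x ahead of the robot, y to its left, z up, the work surface at z = 0. Lengths are in m, angles in rad, forces in N, time in s.
With the tool pointing down it reaches from about 0.35 to 0.85 m from the base axis. Payload 8.1 kg.
Tool frame: the origin (TCP) lies at the very end of the fingers, on their centre line; the grasp point (between the pads) lies env.pinch_z behind it (env.pinch_z is the distance from the TCP to the grasp point, in m); z points along the fingers, y is the line along which they close (so a half turn about z gives the same grasp; the last joint's range is limited). The gripper opens to 93 mm and grips with 3 to 60 N. Pads are 15 mm wide; open, the fingers measure 128 mm over their backs; the gripper's body (75 mm by 188 mm) begins 65 mm behind the grasp point.
Start: joints at [-1.388, 0.13, 1.488, -0, 1.523, -0.085], TCP at [0.159, -0.579, 0.219] pointing down, gripper open.
Joint ranges: [-2.96, 2.96], [-0.89, 2.26], [0.02, 2.5], [-1.34, 4.48], [0, 2.73], [-2.66, 2.66]. Speed limits (rad/s): [2.39, 2.39, 2.79, 3.14, 3.14, 3.14].

INTERFACE

Orientations are given as a unit quaternion [w, x, y, z].
In Python, from station import env, cam gives the robot as it stands (env), with the cameras (cam).
- The arm moves only by the tool shift_gripper, called after "Call:" as name(argument=value, ...) on one line, values as JSON. Schema: {"type":"object","properties":{"increments":{"type":"object","properties":{"deltas":{"type":"array","items":{"type":"array","items":{"type":"number"},"minItems":4,"maxItems":4},"minItems":1,"maxItems":20}},"additionalProperties":false,"required":["deltas"]},"finger_gap":{"type":"number"},"only":{"type":"string"},"quiet":{"type":"boolean"},"lines":{"type":"string"}},"required":["increments"],"additionalProperties":false}. increments is an object whose key "deltas" holds a list of rows, 1 to 20 of them, each of 4 numbers: dx, dy, dz in m, then a turn about the tool's z in rad; each row is the pose to reach, as a shift and turn from the pose commanded when the call began, along the tool's axes at that moment; what a row does not reach only later rows make up. A row lasts 1/8 s, in which the tool goes at most 0.0625 m and 0.188 rad, less where a joint would pass 70% of its speed; a pose out of reach is approached as far as the arm can. finger_gap is the finger opening in m, set as the call begins (left out keeps the last). The fingers move at their own pace and stop on an object; the grip force is fixed at half the most. Time passes only in rows, so rows that do not move let the fingers close. The tool returns the time, the measured TCP pose, the force, the opening and the grip force at its end. only (a regular expression) keeps the lines of the reply that match it, lines (a string "A,B") keeps lines A to B, and quiet returns only ok. Input that does not fit is refused with a message, and nothing moves.
- env.read_state(): the state, without advancing time (a new reading comes with each control period).
- cam.read_camera(name): name is "scene" or "top" or "wrist"; returns a dict with "pixels" (400x640x3 uint8, red, green, blue), "vfov" (degrees; the focal length in pixels is half the picture's height over the tangent of half this angle, whatever the lens; pixels are square), "cx", "cy" (the principal point, pixels), "R" (3x3) and "t" (3): a world point X has camera coordinates R X + t. Camera axes: x right, y down, z forward; pixel columns grow to the right and rows downward; lengths in m; the calibration is good to about 2 mm. A picture is of the moment at which its call begins. There is no depth.
- env.hand_in(): hands the job in; it is judged then, once.
The state is a dict: "clock": time; "q": joint angles; "joint_velocities": joint speeds; "effort": joint torques, N m; "eef_pos": TCP position; "eef_rot": TCP orientation; "wrist_force": force on the tool from outside, world axes, zero at the start; "torque": the same for the moment, N m; "finger_gap": finger opening in m; "grip_force": force on a finger pad.
Only numpy, scipy, OpenCV 4.12 (cv2) and the standard library are available. Lean on these libraries where they do the work, as an engineer would, in place of code of your own. Each camera call takes 0.05 s, during which the arm holds its last target. There are 200 camera calls.

TASK

Lift the black light hood off the photometer by its knob, stand it upright on the middle of the rubber mat and let go of it. Then pinch the two side catches of the cell carrier together between the fingers, lift the carrier straight up out of its well, and finish the program while still holding it by the pinched catches, upright and still, its bottom about a hand's breadth above the photometer. Leave the jars, pot, bottles, box and rack where they are.

Things in the scene. Friction and masses are not known exactly. Their poses are not given: they have to be found in the camera images.
- photometer: Benchtop photometer, fixed: white box on a dark base, 210 mm (its x) x 110 mm (y), flat top (deck) 62 mm above the bench. Origin: centre of its underside. Dark screen and four keys on the -x half of the deck. The carrier sits in a well centred 45 mm along +x from the origin, mouth 55 (x) x 46 mm (y), floor 20 mm above the bench. Position and yaw vary.
- hood: Light hood, black plastic, loose, about 90 g: open-bottomed box 60 mm (x) x 64 mm (y) x 46 mm high, walls 3 mm, with a round knob on its roof. Origin: centre of its open underside, z up. At first it stands on the deck over the carrier's head, which reaches 38 mm up inside it: raise it over 40 mm before going sideways.
- hood_knob (a point): Grip point of the hood's knob, on its axis, 68 mm above the hood's origin. The knob is 20 mm across from 46 mm (the roof) to 70 mm, then 24 mm across up to 76 mm above the hood's origin.
- mat: Grey rubber mat on the bench, fixed, 150 mm (its x) x 130 mm (y), 3 mm thick. Origin: centre of its underside. It lies left or right of the photometer.
- carrier: Cell carrier, about 0.12 kg: grey core 40 (x) x 26 (y) x 72 mm high, wider feet at its x ends (52 x 43 mm, 38 mm high), two white caps on top up to 80 mm. Origin: centre of its underside, z up. Starts in the well, underside 20 mm above the bench, head 30 mm (caps 38 mm) above the deck, axes parallel to the photometer's. Lifted 42 mm straight up it is out of the well.
- carrier_pads (a point): Midpoint between the two catch pads, 58.5 mm above the carrier's origin, axes as the carrier's. Close the fingers along y here, from above. The black ribbed pads on the +y and -y sides are 36 mm wide (x), 27 mm high (3 to 30 mm above the deck while seated), outer faces 50 mm apart at rest, 40 mm pinched. Fingertips must stay above the deck, 16.5 mm below this point.
- catch_left (a joint): Travel (m) of the sprung catch on the carrier's +y side: 0 at rest (out), 0.005 pressed fully in, at a stop. Spring 4.8 N at rest, 7.8 N fully in; a grip of about 20 N drives both catches to their stops and carries the carrier. Hooks at the catches' feet hold it under the well's lip (1 mm play): it lifts out only with both pressed in by over 3 mm.
- catch_right (a joint): The same for the catch on the carrier's -y side: 0 out, 0.005 fully in.
- jar_a: Bystander, loose: sample jar of glass with a black lid, 68 mm across, 100 mm tall. Origin: centre of its underside.
- jar_b: Bystander, loose: sample jar of glass with a steel lid, 68 mm across, 90 mm tall. Origin: centre of its underside.
- bottle_a: Bystander, loose: green sample bottle, 62 mm across, 140 mm tall, at the back of the bench. Origin: centre of its underside.
- dropper: Bystander, loose: small white dropper bottle, 28 mm across, 70 mm tall. Origin: centre of its underside.
- pot: Bystander, loose: low clear pot with a white lid, 46 mm across, 42 mm tall, between photometer and mat. Origin: centre of its underside.
- reagent_box: Bystander, loose: cardboard box 65 x 45 x 30 mm high, between photometer and mat. Origin: centre of its underside.
- tube_rack: Bystander, loose: white test-tube rack, 60 x 220 mm and 71 mm high (tubes to 96 mm), at the back of the bench. Origin: centre of its underside.

How it is judged:
By the outcome, as a careful person would: the job done as asked, in the order asked, and still so for the second after the job is handed in, while the arm keeps its last pose, push and grip.
It also fails if it takes over 58 s, if anything falls off the work surface, if the arm or the gripper's body presses on something with over 40 N, if the wrist force passes 120 N, or if a joint passes its speed limit or range.

## Working session

There is one attempt and no reset: what is moved stays moved. The work goes in short steps, Python scripts to look and compute and a tool call to move; the robot and the scene stay as the last step left them, time stands still between calls to the robot, and variables do not carry over. Pictures are saved under pics/ and viewed, at most 10 in all, crops included, and the job is handed in when it is done.

```bash
ls; mkdir -p pics
```

Run:
```python
from station import env, cam
import cv2
s=env.read_state(); print({k:s[k] for k in('clock','eef_pos','eef_rot','finger_gap')},env.pinch_z)
for n in('top','scene'):
    c=cam.read_camera(n); cv2.imwrite(f'pics/{n}0.png',c['pixels'][:,:,::-1]); print(n,c['vfov'],c['cx'],c['cy'],c['R'],c['t'])
```

```text
pics
station.py
{'clock': 0.0, 'eef_pos': array([ 0.15867781, -0.5780712 ,  0.21762493]), 'eef_rot': array([-8.83969888e-04,  9.91045759e-01,  1.33519730e-01, -5.51396999e-05]), 'finger_gap': 0.09305631588366557} 0.0188
top 43.37952942573188 324.53844686113166 191.09005774234515 [[-0.02159895 -0.99976055  0.00351018]
 [-0.99360223  0.02107635 -0.11095226]
 [ 0.11085171 -0.00588418 -0.99381954]] [0.02804818 0.61609153 1.53578974]
scene 43.78195043991687 323.22611139801046 197.06332883468352 [[ 0.63997429  0.76834264 -0.00908292]
 [ 0.52126495 -0.44280037 -0.72952772]
 [-0.56454917  0.46214437 -0.68389094]] [-0.38737457 -0.2122205   1.5770995 ]
```

View pics/top0.png

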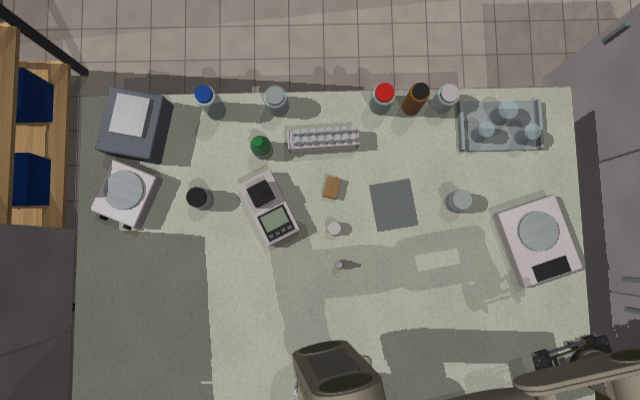

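View pics/scene0.png

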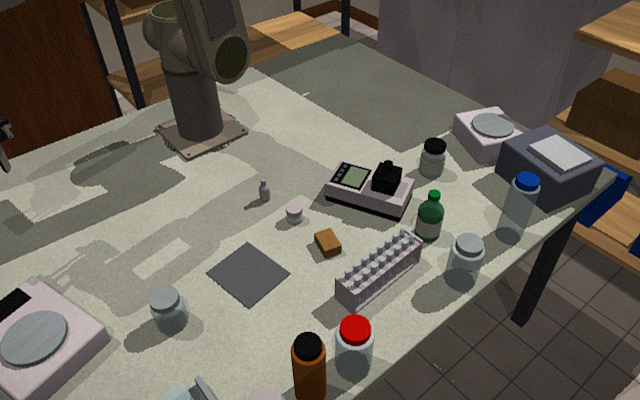

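The top view shows the photometer around (270,208) with the hood at (261,191) and the screen at (275,223). The mat is at (393,205), the pot at (334,228) and the box at (332,187). The scene view agrees, with the hood at (387,178) and the mat at (248,273).

Create h.py:
```python
import numpy as np,cv2
from station import env, cam
def ray(c,uv,z):
    R,t=np.array(c['R']),np.array(c['t']); f=200/np.tan(np.radians(c['vfov'])/2)
    C=-R.T@t; uv=np.atleast_2d(uv).astype(float)
    d=np.c_[(uv[:,0]-c['cx'])/f,(uv[:,1]-c['cy'])/f,np.ones(len(uv))]@R
    return C+d*((z-C[2])/d[:,2])[:,None]
def proj(c,X):
    p=np.atleast_2d(X)@np.array(c['R']).T+c['t']; f=200/np.tan(np.radians(c['vfov'])/2)
    return p[:,:2]/p[:,2:]*f+[c['cx'],c['cy']]
```

Run:
```python
from h import *
c=cam.read_camera('top'); im=c['pixels'][:,:,::-1].copy()
print('cam',-np.array(c['R']).T@c['t'])
g=im.max(2)
def big(m,box):
    x0,y0,x1,y1=box; k=np.zeros_like(m); k[y0:y1,x0:x1]=m[y0:y1,x0:x1]
    cs,_=cv2.findContours(k,cv2.RETR_EXTERNAL,cv2.CHAIN_APPROX_NONE); return max(cs,key=cv2.contourArea)
def rep(n,ct,z):
    P=ray(c,ct[:,0],z)[:,:2]; r=cv2.minAreaRect((P*1000).astype(np.float32)); print(n,len(ct),r)
hsv=cv2.cvtColor(im,cv2.COLOR_BGR2HSV)
print('mat px',im[205,393],'deck',im[207,262],im[190,250],'bench',im[200,225],im[210,350])
mat=((g<125)&(hsv[...,1]<60)).astype(np.uint8); rep('mat',big(mat,(365,172,423,238)),.003)
hood=(g<60).astype(np.uint8); rep('hood',big(hood,(240,175,280,208)),.046+.062)
crop=cv2.resize(im[160:255,230:350],None,fx=6,fy=6,interpolation=cv2.INTER_CUBIC); cv2.imwrite('pics/c1.png',crop)
s=cam.read_camera('scene'); cv2.imwrite('pics/c2.png',cv2.resize(s['pixels'][150:225,310:420,::-1],None,fx=7,fy=7,interpolation=cv2.INTER_CUBIC))
```

```text
cam [0.44251081 0.02409336 1.59455614]
mat px [104 104 102] deck [ 98  99 102] [40 43 44] bench [ 99 109 108] [153 167 166]
mat 169 ((572.5001220703125, -202.22232055664062), (149.4134521484375, 132.4473419189453), 8.301322937011719)
hood 71 ((605.5134887695312, 205.10891723632812), (63.15318298339844, 63.50139617919922), 25.953289031982422)
```

View pics/c1.png

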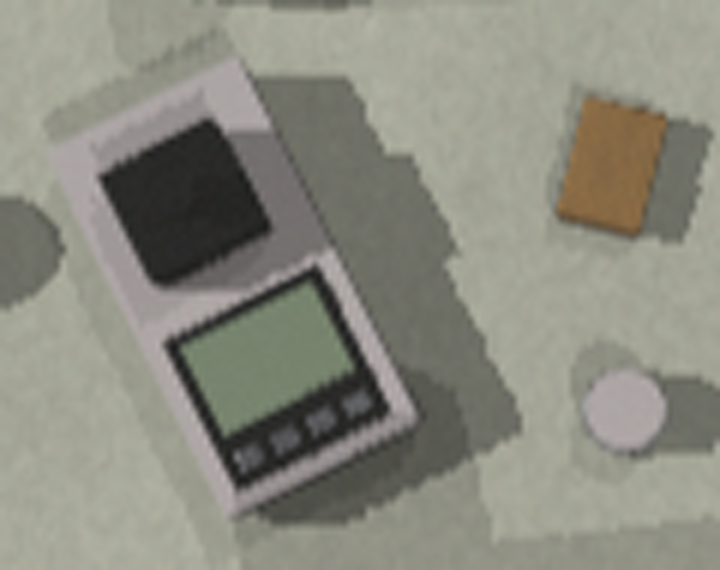

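View pics/c2.png

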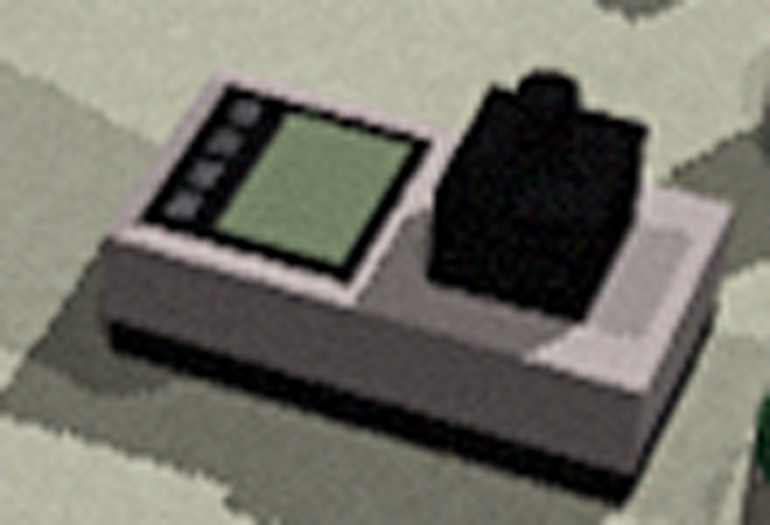

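The top crop shows the deck corners at about (50,147), (236,58), (415,418) and (235,515), with the hood centred around (186,200). The box is at (612,165) and the pot at (625,410). In the scene crop the knob sits centrally on the hood at about (549,95).

Run:
```python
from h import *
c=cam.read_camera('top'); s=cam.read_camera('scene')
u=lambda p,k,o:(np.array(p,float)+.5)/k-.5+o
D=ray(c,u([(50,147),(236,58),(415,418),(235,515)],6,[230,160]),.062)[:,:2]
print(D, D.mean(0),[np.linalg.norm(D[i]-D[i-1]) for i in range(4)])
yw=[np.degrees(np.arctan2(*(D[a]-D[b])[::-1])) for a,b in((0,3),(1,2))]+[np.degrees(np.arctan2(*(D[a]-D[b])[::-1]))-90 for a,b in((0,1),(3,2))]
print('yaw',yw)
S=ray(s,u([(222,72),(107,240),(645,385),(733,205)],7,[310,150]),.062)[:,:2]; print('scene',S,S.mean(0))
H=ray(c,u([(102,175),(212,120),(270,228),(163,285)],6,[230,160]),.108)[:,:2]; print('hood',H,H.mean(0))
a=np.radians(np.mean(yw)); print('well',D.mean(0)+.045*np.array([np.cos(a),np.sin(a)]))
print('knobtop scene',ray(s,u([(549,83)],7,[310,150]),.062+.076))
print('box',ray(c,u([(612,165)],6,[230,160]),.03),'pot',ray(c,u([(625,410)],6,[230,160]),.042))
```

```text
[[0.64072972 0.28039387]
 [0.68476785 0.18486231]
 [0.4983997  0.09593231]
 [0.45149652 0.18754411]] [0.56884845 0.18718315] [np.float64(0.21078492020171424), np.float64(0.10519331938099478), np.float64(0.2064985031061245), np.float64(0.10292050460640052)]
yaw [np.float64(26.135483655556232), np.float64(25.509254028370275), np.float64(24.748751503773022), np.float64(27.111425589978296)]
scene [[0.45798033 0.18779843]
 [0.50466691 0.0900583 ]
 [0.68714625 0.18550706]
 [0.64118604 0.28098792]] [0.57274488 0.18608793]
hood [[0.62024303 0.24697716]
 [0.64659973 0.19224457]
 [0.59207241 0.16401447]
 [0.56491444 0.21711986]] [0.6059574  0.20508902]
well [0.6093367  0.20682244]
knobtop scene [[0.60788817 0.20882441 0.138     ]]
box [[ 0.62918598 -0.00751489  0.03      ]] pot [[ 0.50091253 -0.01101422  0.042     ]]
```

Add to h.py:
```python
from scipy.spatial.transform import Rotation as Ro
def go(p,yaw=None):
    s=env.read_state(); w,x,y,z=s['eef_rot']; R=Ro.from_quat([x,y,z,w]).as_matrix()
    d=R.T@(np.array(p)-s['eef_pos']); tx=np.degrees(np.arctan2(R[1,0],R[0,0]))
    print('clock',s['clock'],'tcp',s['eef_pos'].round(4),'xyaw',tx.round(2),'zaxis',R[:,2].round(4),'shift',d.round(4),'turn',None if yaw is None else np.radians(tx-yaw).round(4))
```

Run:
```python
from h import *
go([.607,.206,.23],26)
c=cam.read_camera('top')
a=np.radians(26); A=np.array([[np.cos(a),np.sin(a)],[-np.sin(a),np.cos(a)]])
for n,p,z in(('jar_a',(199,195),.1),('bottle',(261,142),.14)): print(n,P:=ray(c,[p],z)[0],A@(P[:2]-[.607,.206]))
```

```text
clock 0.3 tcp [ 0.1587 -0.5784  0.2182] xyaw 15.34 zaxis [-1.e-04  7.e-04 -1.e+00] shift [ 0.6398 -0.6378 -0.0113] turn -0.186
jar_a [0.60542075 0.39021047 0.1       ] [0.07933314 0.16625957]
bottle [0.75397485 0.1991956  0.14      ] [ 0.12911727 -0.07054529]
```

Call:
shift_gripper(increments={"deltas":[[0.02,-0.02,-0.011,0],[0.06,-0.06,-0.011,0],[0.1,-0.1,-0.011,-0.02],[0.14,-0.14,-0.011,-0.04],[0.18,-0.18,-0.011,-0.06],[0.225,-0.225,-0.011,-0.08],[0.27,-0.27,-0.011,-0.1],[0.315,-0.315,-0.011,-0.12],[0.36,-0.36,-0.011,-0.14],[0.405,-0.405,-0.011,-0.16],[0.45,-0.45,-0.011,-0.186],[0.495,-0.493,-0.011,-0.186],[0.54,-0.538,-0.011,-0.186],[0.58,-0.578,-0.011,-0.186],[0.61,-0.61,-0.011,-0.186],[0.63,-0.628,-0.011,-0.186],[0.64,-0.638,-0.011,-0.186],[0.64,-0.638,-0.011,-0.186],[0.64,-0.638,-0.011,-0.186]]}, finger_gap=0.06)

```text
clock: 2.72
eef_pos: [0.6069, 0.205, 0.2297]
eef_rot: [0.0, 0.974, 0.225, -0.0]
wrist_force: [-0.5, 0.2, 0.6]
finger_gap: 0.0598
grip_force: 0.0
```

Run:
```python
from h import *
go([.607,.206,.1112],26)
c=cam.read_camera('wrist'); im=c['pixels'][:,:,::-1]; cv2.imwrite('pics/w1.png',im)
print(proj(c,[[.607,.206,.138],[.607,.206,.108]]))
print(-np.array(c['R']).T@c['t'],c['vfov'])
```

```text
clock 2.725 tcp [0.6069 0.205  0.2297] xyaw 25.96 zaxis [-1.e-04 -4.e-04 -1.e+00] shift [ 0.0005 -0.0009  0.1185] turn -0.0008
[[312.3784118  199.89745885]
 [312.52155332 190.72452605]]
[0.67905659 0.23965058 0.39536912] 65.8660223648177
```

View pics/w1.png

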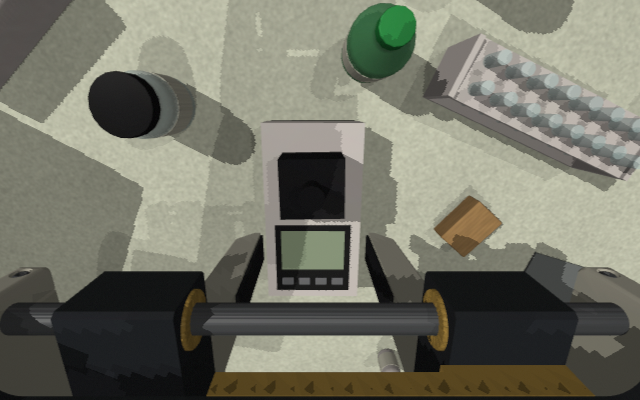

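The wrist view shows the photometer square to the image. The hood spans columns 278–345 and its knob is near (313,187). The deck's far edge is at row 123 and its near edge at row 290. I'll cross-check positions from this close view.

Run:
```python
from h import *
c=cam.read_camera('wrist'); im=c['pixels'][:,:,::-1]
a=np.radians(26); A=np.array([[np.cos(a),np.sin(a)],[-np.sin(a),np.cos(a)]])
print('deck',(ray(c,[(262,123),(365,122),(350,290),(275,290)],.062)[:,:2]-[.609,.2065])@A.T)
print('expected deck corners px',proj(c,np.c_[(np.array([[.06,.055],[.06,-.055],[-.15,-.055],[-.15,.055]])@A+[.609,.2065]),[.062]*4]))
print('exp roof px',proj(c,np.c_[(np.array([[.03,.032],[.03,-.032],[-.03,-.032],[-.03,.032]])@A+[.607,.206]),[.108]*4]))
cv2.imwrite('pics/w2.png',cv2.resize(cv2.convertScaleAbs(im[110:240,250:380],alpha=2.5),None,fx=4.5,fy=4.5))
```

```text
deck [[ 0.05915952  0.05352602]
 [ 0.06010423 -0.05473581]
 [-0.14241369 -0.04562314]
 [-0.14231799  0.04732621]]
expected deck corners px [[260.55770712 122.17934692]
 [365.24676698 122.10180032]
 [357.32253431 295.2976757 ]
 [269.07146056 295.37730456]]
exp roof px [[278.24180277 159.89862031]
 [346.4802242  159.84567207]
 [344.69646927 219.78678304]
 [280.29758848 219.840353  ]]
```

View pics/w2.png

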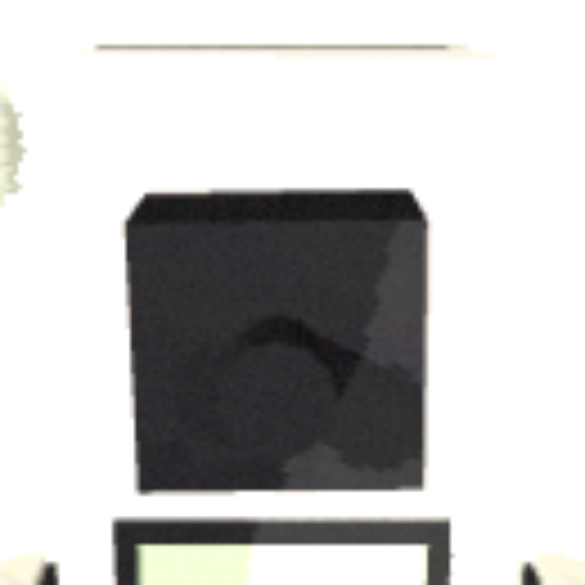

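The brightened crop puts the roof corners at about (278,160), (345,159), (344,218) and (281,219) in full-image pixels. They agree with the predicted ones to within 1–2 pixels, so the hood pose is confirmed. Next I descend and grip.

Call:
shift_gripper(increments={"deltas":[[0,-0.001,0.02,0],[0,-0.001,0.05,0],[0,-0.001,0.08,0],[0,-0.001,0.1,0],[0,-0.001,0.11,0],[0,-0.001,0.118,0],[0,-0.001,0.118,0]]})

```text
clock: 3.7
eef_pos: [0.6068, 0.2069, 0.1117]
eef_rot: [-0.0, 0.974, 0.225, 0.0]
wrist_force: [0.0, 0.6, 1.0]
finger_gap: 0.0601
grip_force: 0.0
```

Call:
shift_gripper(increments={"deltas":[[0,0,0,0],[0,0,0,0],[0,0,0,0],[0,0,0,0],[0,0,0,0],[0,0,0,0],[0,0,0,0],[0,0,0,0]]}, finger_gap=0)

```text
clock: 4.7
eef_pos: [0.6068, 0.207, 0.1118]
eef_rot: [-0.0, 0.974, 0.225, 0.0]
wrist_force: [-0.2, 0.6, 1.8]
finger_gap: 0.0224
grip_force: 30.0
```

Call:
shift_gripper(increments={"deltas":[[0,0,-0.005,0],[0,0,-0.015,0],[0,0,-0.03,0],[0,0,-0.045,0],[0,0,-0.06,0],[0,0,-0.075,0],[0,0,-0.085,0],[0,0,-0.09,0],[0,0,-0.09,0]]})

```text
clock: 5.82
eef_pos: [0.6068, 0.2069, 0.2018]
eef_rot: [-0.0, 0.974, 0.225, 0.0]
wrist_force: [-0.5, -0.9, -0.8]
finger_gap: 0.0221
grip_force: 30.0
```

Run:
```python
from h import *
c=cam.read_camera('wrist'); s=cam.read_camera('scene')
cv2.imwrite('pics/lift.png',np.hstack([cv2.resize(c['pixels'][100:300,200:430,::-1],(460,400)),cv2.resize(s['pixels'][90:230,320:440,::-1],(340,400))]))
go([.5725,-.202,.195],8.3)
```

```text
clock 5.925 tcp [0.6064 0.2068 0.2009] xyaw 26.0 zaxis [-1.1e-03 -3.0e-04 -1.0e+00] shift [-0.2097  0.3526  0.006 ] turn 0.3089
```

View pics/lift.png

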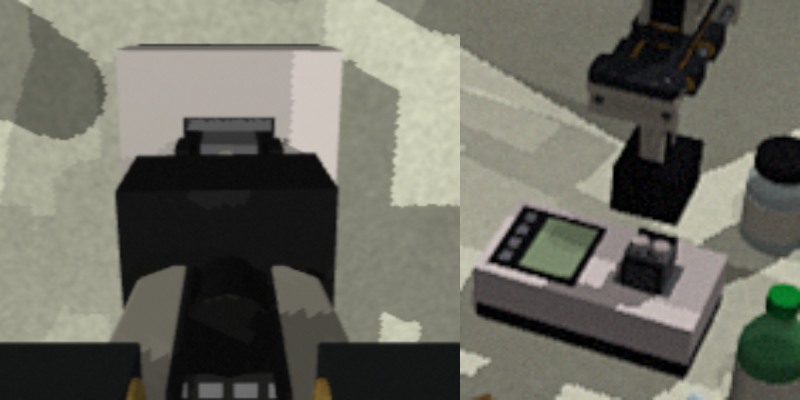

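Left half: the hood hangs level between the fingers. Right half: it is clear of the deck and the carrier's caps are exposed. Next I carry it to the mat.

Call:
shift_gripper(increments={"deltas":[[-0.006,0.01,0,0],[-0.02,0.034,0,0.02],[-0.04,0.067,0,0.05],[-0.06,0.1,0,0.08],[-0.08,0.135,0,0.11],[-0.1,0.168,0,0.14],[-0.12,0.202,0,0.17],[-0.14,0.235,0,0.2],[-0.16,0.27,0,0.23],[-0.18,0.303,0,0.26],[-0.195,0.328,0,0.29],[-0.205,0.345,0,0.309],[-0.21,0.353,0,0.309],[-0.21,0.353,0,0.309]]})

```text
clock: 7.68
eef_pos: [0.5726, -0.2025, 0.2015]
eef_rot: [-0.0, 0.997, 0.072, -0.0]
wrist_force: [0.1, -0.6, -0.1]
finger_gap: 0.0223
grip_force: 30.0
```

Run:
```python
from h import *
go([.5725,-.202,.0535],8.3)
```

```text
clock 7.675 tcp [ 0.5726 -0.2025  0.2015] xyaw 8.3 zaxis [-3.e-04  4.e-04 -1.e+00] shift [-0.     -0.0004  0.148 ] turn -0.0
```

Call:
shift_gripper(increments={"deltas":[[0,0,0.01,0],[0,0,0.03,0],[0,0,0.06,0],[0,0,0.09,0],[0,0,0.115,0],[0,0,0.13,0],[0,0,0.138,0],[0,0,0.142,0],[0,0,0.145,0],[0,0,0.147,0],[0,0,0.148,0],[0,0,0.148,0]]})

```text
clock: 9.18
eef_pos: [0.5728, -0.2025, 0.0538]
eef_rot: [0.0, 0.997, 0.072, 0.0]
wrist_force: [0.2, 0.4, -0.6]
finger_gap: 0.0225
grip_force: 30.0
```

Run:
```python
from h import *
c=cam.read_camera('scene'); t=cam.read_camera('top')
P=np.array([[.5725,-.202,.003]]); print(proj(c,P),proj(t,P)); 
cv2.imwrite('pics/place.png',cv2.resize(c['pixels'][190:310,190:310,::-1],(500,500)))
```

```text
[[247.5129202  271.59027291]] [[393.04748942 204.51958227]]
```

View pics/place.png

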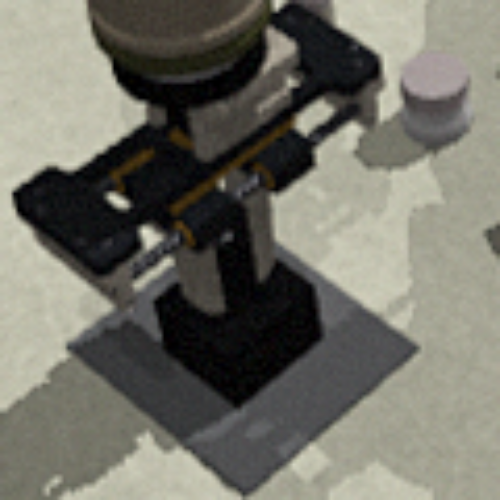

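The crop shows the hood upright just above the middle of the mat, with its near corner at (238,402), square to the mat. I'll lower it the last millimetre and release.

Call:
shift_gripper(increments={"deltas":[[0,0,0.0005,0],[0,0,0.001,0],[0,0,0.001,0]]})

```text
clock: 9.65
eef_pos: [0.5728, -0.2024, 0.0528]
eef_rot: [0.0, 0.997, 0.072, 0.0]
wrist_force: [-0.1, 0.6, 1.6]
finger_gap: 0.0221
grip_force: 30.0
```

Call:
shift_gripper(increments={"deltas":[[0,0,0,0],[0,0,0,0],[0,0,0,0],[0,0,0,0],[0,0,0,0]]}, finger_gap=0.07)

```text
clock: 10.28
eef_pos: [0.5727, -0.2024, 0.0526]
eef_rot: [-0.0, 0.997, 0.072, -0.0]
wrist_force: [0.6, -0.5, 0.6]
finger_gap: 0.0669
grip_force: 0.0
```

Call:
shift_gripper(increments={"deltas":[[0,0,-0.005,0],[0,0,-0.02,0],[0,0,-0.05,0],[0,0,-0.08,0],[0,0,-0.11,0],[0,0,-0.13,0],[0,0,-0.14,0],[0,0,-0.14,0]]})

```text
clock: 11.28
eef_pos: [0.573, -0.2025, 0.1931]
eef_rot: [0.0, 0.997, 0.072, 0.0]
wrist_force: [-1.5, 0.5, -0.1]
finger_gap: 0.07
grip_force: 0.0
```

Run:
```python
from h import *
go([.6085,.206,.2],25.9)
```

```text
clock 11.275 tcp [ 0.573  -0.2025  0.1931] xyaw 8.3 zaxis [ 8.e-04 -3.e-04 -1.e+00] shift [ 0.0941 -0.3991 -0.007 ] turn -0.3072
```

Call:
shift_gripper(increments={"deltas":[[0.005,-0.02,-0.007,0],[0.015,-0.06,-0.007,-0.03],[0.025,-0.1,-0.007,-0.06],[0.035,-0.145,-0.007,-0.09],[0.045,-0.19,-0.007,-0.12],[0.055,-0.235,-0.007,-0.15],[0.065,-0.28,-0.007,-0.19],[0.075,-0.32,-0.007,-0.23],[0.085,-0.36,-0.007,-0.27],[0.09,-0.385,-0.007,-0.307],[0.094,-0.399,-0.007,-0.307],[0.094,-0.399,-0.007,-0.307],[0.094,-0.399,-0.007,-0.307]]})

```text
clock: 12.9
eef_pos: [0.6081, 0.2051, 0.1994]
eef_rot: [0.0, 0.975, 0.223, -0.0]
wrist_force: [-0.1, -0.3, 0.0]
finger_gap: 0.0699
grip_force: 0.0
```

Run:
```python
from h import *
go([.6085,.206,.065],25.9)
c=cam.read_camera('wrist'); s=cam.read_camera('scene'); im=c['pixels'][:,:,::-1]
cv2.imwrite('pics/w3.png',np.hstack([cv2.resize(cv2.convertScaleAbs(im[150:250,270:355],alpha=2),(510,600)),cv2.resize(s['pixels'][200:310,200:255,::-1],(285,600))]))
a=np.radians(25.9); A=np.array([[np.cos(a),np.sin(a)],[-np.sin(a),np.cos(a)]])
w=lambda p,z:proj(c,np.c_[np.array(p)@A+[.6085,.206],[z]*len(p)])
print('core top',w([[.02,.013],[.02,-.013],[-.02,-.013],[-.02,.013]],.092)); print('pad top',w([[.018,.025],[.018,-.025],[-.018,-.025],[-.018,.025]],.092))
t=cam.read_camera('top'); im=t['pixels'][:,:,::-1]; m=(im.max(2)<55).astype(np.uint8); k=np.zeros_like(m); k[175:235,365:425]=m[175:235,365:425]
cs=max(cv2.findContours(k,0,1)[0],key=cv2.contourArea); print('hood',cv2.minAreaRect((ray(t,cs[:,0],.049)[:,:2]*1000).astype(np.float32)))
```

```text
clock 12.9 tcp [0.6081 0.2051 0.1994] xyaw 25.83 zaxis [-4.e-04 -5.e-04 -1.e+00] shift [ 0.0009 -0.0006  0.1344] turn -0.0013
core top [[298.36104825 173.27330035]
 [327.18793331 173.24388435]
 [326.70458166 214.98718932]
 [299.02420533 215.01616002]]
pad top [[285.11793867 175.4559673 ]
 [340.43968602 175.39943973]
 [339.5285234  212.96565975]
 [286.19096283 213.02141646]]
hood ((572.1212158203125, -198.16067504882812), (61.58110046386719, 70.50092315673828), 9.059417724609375)
```

View pics/w3.png

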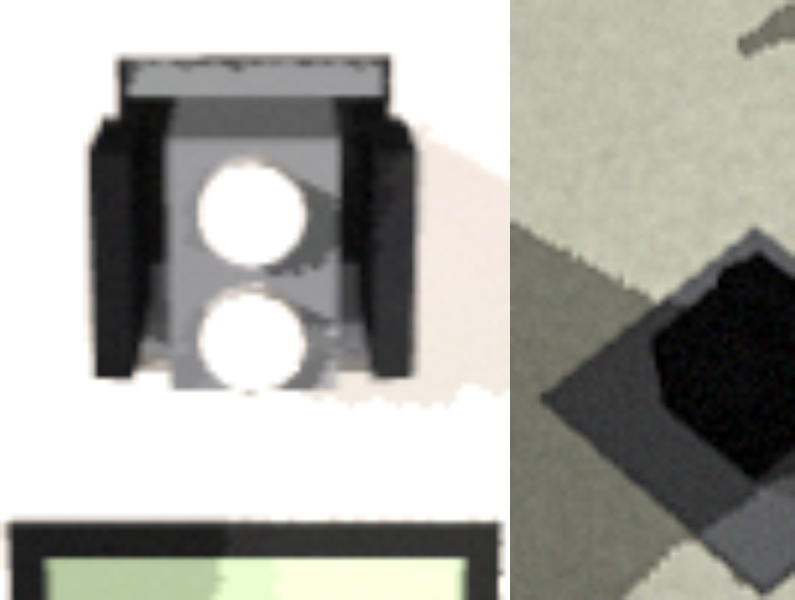

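Left half: the carrier pads span columns 285–339 and rows 175–213 in full-image pixels, within a pixel of the prediction. Right half: the hood stands on the mat. Next I descend over the catches.

Call:
shift_gripper(increments={"deltas":[[0,0,0.01,0],[0.001,-0.001,0.04,0],[0.001,-0.001,0.07,0],[0.001,-0.001,0.1,0],[0.001,-0.001,0.12,0],[0.001,-0.001,0.13,0],[0.001,-0.001,0.134,0],[0.001,-0.001,0.134,0]]})

```text
clock: 14.05
eef_pos: [0.6092, 0.2074, 0.0664]
eef_rot: [-0.0, 0.975, 0.224, 0.001]
wrist_force: [-0.7, -0.0, -0.1]
finger_gap: 0.0699
grip_force: 0.0
```

Call:
shift_gripper(increments={"deltas":[[0,0,0,0],[0,0,0,0],[0,0,0,0],[0,0,0,0],[0,0,0,0],[0,0,0,0],[0,0,0,0],[0,0,0,0]]}, finger_gap=0)

```text
clock: 15.05
eef_pos: [0.6092, 0.2076, 0.0667]
eef_rot: [-0.0, 0.975, 0.224, 0.001]
wrist_force: [-2.1, 0.8, 5.6]
finger_gap: 0.0369
grip_force: 30.1
```

Call:
shift_gripper(increments={"deltas":[[0,0,-0.002,0],[0,0,-0.004,0],[0,0,-0.006,0],[0,0,-0.008,0],[0,0,-0.01,0],[0,0,-0.01,0]]})

```text
clock: 15.8
eef_pos: [0.6088, 0.2073, 0.0759]
eef_rot: [-0.0, 0.975, 0.224, 0.0]
wrist_force: [-0.0, 0.1, -1.7]
finger_gap: 0.0372
grip_force: 30.0
```

Call:
shift_gripper(increments={"deltas":[[0,0,-0.005,0],[0,0,-0.015,0],[0,0,-0.027,0],[0,0,-0.04,0],[0,0,-0.053,0],[0,0,-0.066,0],[0,0,-0.079,0],[0,0,-0.092,0],[0,0,-0.104,0],[0,0,-0.114,0],[0,0,-0.12,0],[0,0,-0.122,0],[0,0,-0.122,0],[0,0,-0.122,0],[0,0,-0.122,0]]})

```text
clock: 17.68
eef_pos: [0.6084, 0.2072, 0.1972]
eef_rot: [0.0, 0.975, 0.224, -0.0]
wrist_force: [0.3, -0.3, -1.9]
finger_gap: 0.0367
grip_force: 30.0
```

Run:
```python
from h import *
c=cam.read_camera('wrist'); s=cam.read_camera('scene')
cv2.imwrite('pics/fin.png',np.hstack([cv2.resize(c['pixels'][100:330,180:450,::-1],(400,341)),cv2.resize(s['pixels'][90:290,200:440,::-1],(400,341))]))
```

```text
(no output)
```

View pics/fin.png

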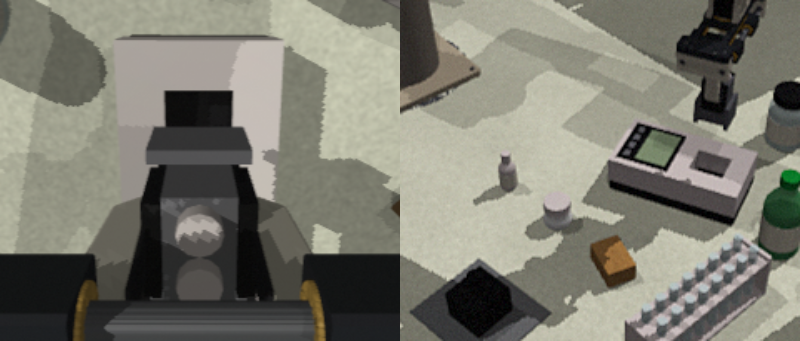

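The carrier is held level by both catches above the empty well. The hood stands on the mat, and the pot, box and rack are where they were.

Call:
shift_gripper(increments={"deltas":[[0,0,0,0],[0,0,0,0],[0,0,0,0],[0,0,0,0]]})

```text
clock: 18.27
eef_pos: [0.6086, 0.2073, 0.1977]
eef_rot: [-0.0, 0.975, 0.224, 0.0]
wrist_force: [-0.2, 1.3, -1.1]
finger_gap: 0.0374
grip_force: 30.0
```

```bash
python3 -c "
from station import env, cam
print(env.hand_in())"
```

```text
the job is handed in; nothing more can be done
None
```

I handed the job in at 18.3 s with the hood upright on the middle of the mat and released, and the carrier held upright and still by its pinched catches, its bottom about 9 cm above the photometer; no verdict was returned.

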